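# Close a sample chamber's flanged cover evenly

## Task

Close the sample chamber: tighten the four wing nuts on its cover clockwise, crosswise (each one followed by the one diagonally opposite) and a little at a time, so the cover comes down evenly. In the first round give each nut only about an eighth of a turn; then go round crosswise again and bring each one up firmly snug, by feel, until the cover is hard down on its seat all round. The first ones slacken as the others come up, so make them a bit firmer or recheck them: none may be left slack, and none overtightened.

Things in the scene. Friction and masses are not known exactly. Their poses are not given: they have to be found in the camera images.
- chamber: Pale insulated sample chamber, fixed on the bench, 205 x 205 mm; origin: centre of its underside, z up. Its 180 mm aluminium flange is 100 mm up, with 8 mm studs at (+-60, +-60) mm in its x, y. Inside them lies a springy gasket; outside them a hard seating face whose top is 103.3 to 105.3 mm above the bench: the exact height differs from chamber to chamber, hidden under the cover.
- cover: Loose square aluminium cover, 170 x 170 x 12 mm, 0.6 kg, low round boss in the middle (44 mm wide, 14 mm above the plate); origin: centre of its underside, z up. It lies over the studs on the gasket, underside about 109 mm above the bench at first; the gasket pushes back about 4 N per mm in all. Fully down it rests on the hard seating face, 3.5 to 6 mm lower than at first.
- nut0: Steel wing nut on the stud at (+60, +60) mm of the chamber's x, y. Origin on its axis at its underside, z up, x along the wing. Round foot 28 mm wide, 4 mm high; hub 18 mm wide; then a straight wing bar 46 mm long (x), 9 mm thick (y), from 22 to 46 mm above the origin. nut0 and nut2 are diagonally opposite, and so are nut1 and nut3.
- nut1: Wing nut as nut0, on the stud at (-60, +60) mm. All four: turned clockwise seen from above, a nut moves down 3.5 mm per radian (coarse quick thread), 0.1 to 1.2 mm of play first, then pulls the cover down; it stays where it is left.
- nut2: Wing nut as nut0, on the stud at (-60, -60) mm. Feel: loose, a nut turns against about 0.12 N m of rub and, held still afterwards, twists the fingers hardly at all. With the cover on its seat, the twist left in the held nut grows about 0.1 N m per 10 N of clamping, some 0.2 N m for each further 0.1 rad. Firmly snug is 0.2 to 0.35 N m of it; 0.5 is too much, under 0.1 is slack.
- nut3: Wing nut as nut0, on the stud at (+60, -60) mm. From first to snug a nut turns 1.1 to 2.4 rad. Once the cover is on its seating face, a nut's clamping force rises steeply with angle; the nuts made snug first lose up to 15 N as the others follow.
- tube_box: White tube box full of capped tubes, 132 x 132 x 52 mm, a bystander. Origin at the centre of its underside.
- box_lid: White box lid, 138 x 138 x 22 mm, a bystander. Origin at the centre of its underside.
- tube_stand: Grey stand with three tubes, 50 x 100 mm, 74 mm tall, a bystander. Origin at the centre of its underside.
Mind the look-alikes: they are no part of the job. Leave any black or purple look-alike of the cover alone.

How it is judged:
By the outcome, as a careful person would: the job done as asked, in the order asked, and still so for the second after the job is handed in, with the robot touching nothing.
It also fails if it takes over 72 s, if anything falls off the work surface, if the arm or the gripper's body presses on something with over 40 N, if the wrist force passes 120 N, or if a joint passes its speed limit or range.

## Robot

A 6-joint arm with a two-finger parallel gripper is mounted at the origin on the work surface. World frame = base frame: x ahead of the robot, y to its left, z up, the work surface at z = 0. Lengths are in m, angles in rad, forces in N, time in s.
With the tool pointing down it reaches from about 0.25 to 0.775 m from the base axis. Payload 4 kg.
Tool frame: the origin (TCP) lies at the centre of the arm's flange, where the gripper is bolted on; the fingertips stand 199 mm ahead of it and the grasp point (between the pads) lies 180 mm ahead of it (robot.tcp_to_tips is the z of the fingertips in the tool frame, in m); z points along the fingers, y is the line along which they close (so a half turn about z gives the same grasp; the last joint's range is limited). The gripper opens to 94 mm and grips with 3 to 60 N. Pads are 16 mm wide; open, the fingers measure 119 mm over their backs; the gripper's body (75 mm by 177 mm) begins 78 mm behind the grasp point.
Start: joints at [-1.293, 0.087, 1.371, -0, 1.684, -0.103], TCP at [0.204, -0.511, 0.405] pointing down, gripper open.
Joint ranges: [-3.1, 3.1], [-0.76, 2.03], [0.27, 2.55], [-1.08, 4.22], [0.17, 2.65], [-2.57, 2.57]. Speed limits (rad/s): [2.79, 2.79, 3.14, 3.14, 3.14, 3.14].

## Interface

Orientations are given as [roll, pitch, yaw] about the fixed x, y, z axes, in that order (R = Rz(yaw) Ry(pitch) Rx(roll)).
In Python, from bench import robot gives the robot as it stands.
- The arm moves only by the tool play_rows, never from a script. Its arguments are lists of equal length, an entry for each row: "translation": the shift along the tool's x, y, z scaled (see below), a list of three; "twist": the turn, a rotation vector about the tool's x, y, z scaled (see below), a list of three; "gripper": the opening, from -1 (shut) to 1 (fully open). A call has 1 to 8 rows; each row shifts and turns the commanded pose from where the row before left it, along the tool's axes as they then stand; what a row does not reach is not made up. The controller multiplies each number of a shift by 0.04 m and each number of a turn by 0.1 rad. A row lasts 1/10 s, in which the tool goes at most 50 mm and 8.59 degrees, less where a joint would pass 70% of its speed; a pose out of reach is approached as far as the arm can. A call with a number of a shift or a turn outside -1 to 1 is refused whole. A call with a gripper value outside its range is refused whole. The fingers move at their own pace and stop on an object; the grip force is fixed at half the most. Time passes only in rows, so rows that do not move let the fingers close. It gives the time, the measured TCP pose, the force, the opening and the grip force at its end, in the units of the state.
- robot.get_obs(): the state, without advancing time (a new reading comes with each control period).
- robot.snapshot(name): name is "side" or "top" or "wrist"; returns the picture (420x560x3 uint8, red, green, blue); there is no depth.
- robot.camera_model(name): a dict with "camera_matrix" (3x3 intrinsics, pixels), "rvec" (rotation vector, rad) and "tvec" (3), from world to camera coordinates, as OpenCV has them. Camera axes: x right, y down, z forward; pixel columns grow to the right and rows downward; lengths in m; the calibration is good to about 2 mm. The wrist camera is an equidistant fisheye: a pixel r from the principal point sees the ray r / f radians off the axis. A picture is of the moment at which its call begins: read the wrist's pose just before it. camera_model takes no time and is no camera call; for the wrist camera it gives the pose at the moment of the call.
- robot.close_job(): hands the job in; it is judged then, once.
Trained networks look in the newest picture that a camera, given by its name, has taken for a name from the list of things; names that differ only in an ending like _2 or _b are one class to them, and where a whole thing is asked for, a point or a joint stands for the part that bears it (a point fixed in the world has none). Each returns a list of dicts, best first, with "score" (0 to 1); they miss things now and then, are a little off and sometimes report something else, mostly with a low value. They report only what shows in the picture. A call takes as long as a camera call. They do not tell look-alikes from the thing itself.
- robot.recognise(name, camera): "centre" ([x, y, z] in m, in world coordinates, good to about 4 mm: the middle of the surface that is visible of it).
- robot.spot_point(name, camera): "centre" ([x, y, z] in m, in world coordinates, good to about 4 mm: a listed point, or the origin of a listed thing).
The state is a dict: "time": time; "joint_positions": joint angles; "qvel": joint speeds; "joint_torque": joint torques, N m; "tool_pos": TCP position; "ee_rot": TCP orientation; "wrist_force": force on the tool from outside, world axes, zero at the start; "wrist_torque": the same for the moment, N m; "width": finger opening in m; "finger_force": force on a finger pad.
Only numpy, scipy, OpenCV 4.12 (cv2) and the standard library are available. Lean on these libraries where they do the work, as an engineer would, in place of code of your own. Each camera call takes 0.05 s, during which the arm holds its last target. There are 200 camera calls.

## Working session

There is one attempt and no reset: what is moved stays moved. The work goes in short steps, Python scripts to look and compute and a tool call to move; the robot and the scene stay as the last step left them, time stands still between calls to the robot, and variables do not carry over. Pictures are saved under pics/ and viewed, at most 10 in all, crops included, and the job is handed in when it is done.

Besides the shell and the picture viewer there is one more tool, called by a JSON object that holds its "op" and its "data". play_rows: Moves the arm, as the interface text tells. Its arguments: {"type":"object","properties":{"translation":{"type":"array","items":{"type":"array","items":{"type":"number","minimum":-1,"maximum":1}}},"twist":{"type":"array","items":{"type":"array","items":{"type":"number","minimum":-1,"maximum":1}}},"gripper":{"type":"array","items":{"type":"number"}}},"required":["translation","twist","gripper"]}

```bash
mkdir -p pics; ls
python3 - <<'E'
from bench import robot
import cv2
o=robot.get_obs()
print({k:o[k] for k in('time','tool_pos','ee_rot','wrist_force','wrist_torque','width')})
for c in('top','side'):
    cv2.imwrite(f'pics/{c}0.png',robot.snapshot(c)[:,:,::-1])
    for n in('chamber','cover','nut0'):
        print(c,n,[(round(d['score'],2),[round(float(v),3) for v in d['centre']]) for d in robot.spot_point(n,c)][:6])
E
```

```text
pics
{'time': 0.0, 'tool_pos': array([ 0.20438889, -0.51048373,  0.40352747]), 'ee_rot': array([-3.13942566e+00, -2.58694806e-04,  3.80830873e-01]), 'wrist_force': array([ 0.55204678, -0.19654721, -0.45235015]), 'wrist_torque': array([-0.0038935 , -0.00180864, -0.04387984]), 'width': 0.09419384235999446}
top chamber []
top cover [(0.96, [0.337, -0.144, 0.001]), (0.93, [0.248, 0.293, 0.001]), (0.89, [0.803, -0.063, 0.004]), (0.76, [0.496, 0.629, 0.004]), (0.72, [0.541, 0.099, 0.109])]
top nut0 [(0.62, [0.484, 0.033, 0.119]), (0.49, [0.469, 0.152, 0.123]), (0.49, [0.606, 0.054, 0.121]), (0.41, [0.588, 0.168, 0.123])]
side chamber [(0.74, [0.54, 0.101, -0.001]), (0.26, [0.796, -0.269, -0.001])]
side cover [(0.84, [0.54, 0.103, 0.111]), (0.78, [0.253, 0.297, 0.003]), (0.68, [0.798, -0.063, -0.0]), (0.6, [0.494, 0.63, 0.001])]
side nut0 [(0.67, [0.469, 0.154, 0.117]), (0.65, [0.487, 0.034, 0.118]), (0.65, [0.607, 0.048, 0.118]), (0.47, [0.588, 0.165, 0.119])]
```

View pics/top0.png

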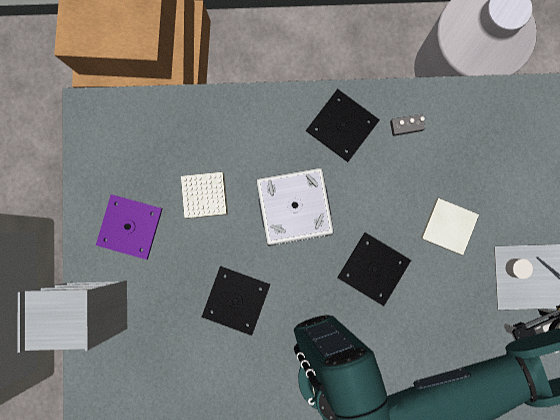

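View pics/side0.png

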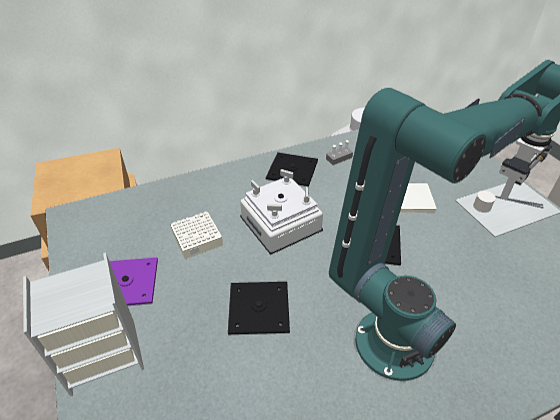

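The real chamber is the pale one at top-view pixel (295,205), with its four wings at about (268,188), (312,180), (320,222) and (278,230). The look-alike covers have no studs or nuts: black at (343,125), (236,300) and (374,268), purple at (128,227). I'll move over the chamber now.

{"op": "play_rows", "data": {"translation": [[0.84,-0.69,0],[0.84,-0.69,0],[0.84,-0.69,0],[0.84,-0.69,0],[0.84,-0.69,0],[0.84,-0.69,0],[0.84,-0.69,0],[0.84,-0.69,0]], "twist": [[0,0,0],[0,0,0],[0,0,0],[0,0,0],[0,0,0],[0,0,0],[0,0,0],[0,0,0]], "gripper": [0,0,0,0,0,0,0,0]}}

```text
time: 1.2
tool_pos: [0.3723, -0.204, 0.405]
ee_rot: [3.141, -0.001, 0.38]
wrist_force: [1.4, 0.4, 0.2]
width: 0.047
finger_force: 0.0
```

{"op": "play_rows", "data": {"translation": [[0.84,-0.69,0],[0.84,-0.69,0],[0.84,-0.69,0],[0.84,-0.69,0],[0.84,-0.69,0],[0.84,-0.69,0],[0.84,-0.69,0],[0,0,0]], "twist": [[0,0,0],[0,0,0],[0,0,0],[0,0,0],[0,0,0],[0,0,0],[0,0,0],[0,0,0]], "gripper": [0,0,0,0,0,0,0,0]}}

```text
time: 2.0
tool_pos: [0.5197, 0.0649, 0.4039]
ee_rot: [-3.14, -0.0, 0.387]
wrist_force: [-0.1, -0.9, -0.8]
width: 0.0469
finger_force: 0.0
```

Run:
```python
from bench import robot
import cv2,numpy as np
o=robot.get_obs()
print({k:o[k] for k in('time','tool_pos','ee_rot','joint_positions','wrist_force','wrist_torque','width')})
m=robot.camera_model('wrist'); print(m)
R=cv2.Rodrigues(np.array(m['rvec']))[0]; print('cam',-R.T@np.ravel(m['tvec']))
p=robot.snapshot('wrist'); np.save('w0.npy',p)
cv2.imwrite('pics/w0.png',p[:,:,::-1])
print([(round(d['score'],2),[round(float(v),3) for v in d['centre']]) for d in robot.spot_point('nut0','wrist')][:6])
```

```text
{'time': 2.0, 'tool_pos': array([0.51972044, 0.06488307, 0.40394448]), 'ee_rot': array([-3.13979058e+00, -3.25447836e-04,  3.86974737e-01]), 'joint_positions': array([0.01539968, 0.02884576, 1.4335453 , 0.00180794, 1.67955248,
       1.1994169 ]), 'wrist_force': array([-0.12780204, -0.89727493, -0.80291163]), 'wrist_torque': array([-0.01223574,  0.00445713, -0.02797918]), 'width': 0.04687550975144959}
{'camera_matrix': array([[325.1922621 ,   0.        , 283.6311915 ],
       [  0.        , 325.1922621 , 214.65818279],
       [  0.        ,   0.        ,   1.        ]]), 'rvec': array([-2.39814844,  1.61107029,  0.24117853]), 'tvec': array([-0.13429784,  0.45412354,  0.54023592])}
cam [0.59841485 0.09819697 0.38519601]
[(0.9, [0.469, 0.153, 0.125]), (0.78, [0.606, 0.054, 0.121]), (0.59, [0.59, 0.168, 0.122])]
```

View pics/w0.png

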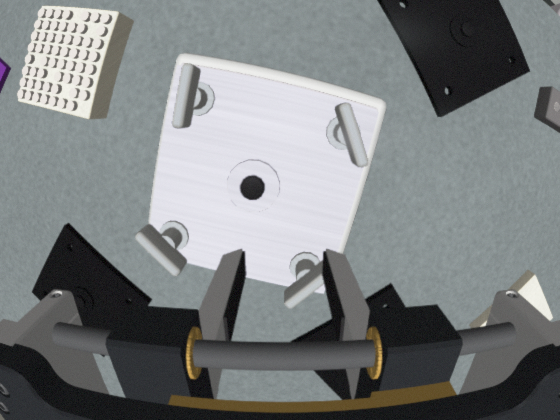

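The wrist picture shows the pale cover with its boss at (252,187). The four nut wings are at (186,96), (352,134), (160,249) and (308,285), the last partly behind a finger. I'll rectify this to the plane of the wing tops to read positions and angles.

```bash
cat > h.py <<'E'
import numpy as np,cv2
from bench import robot
def proj(m,P):
    R=cv2.Rodrigues(np.array(m['rvec'],float))[0]; c=P@R.T+np.ravel(m['tvec'])
    r=np.hypot(c[...,0],c[...,1]); t=np.arctan2(r,c[...,2]); K=m['camera_matrix']
    s=t/np.maximum(r,1e-9)
    return np.float32(K[0,0]*s*c[...,0]+K[0,2]),np.float32(K[1,1]*s*c[...,1]+K[1,2])
def ortho(img,m,x0,x1,y0,y1,z,s):   # up = +x, left = +y, s px/m
    X,Y=np.meshgrid(np.arange(x1,x0,-1/s),np.arange(y1,y0,-1/s),indexing='ij')
    u,v=proj(m,np.stack([X,Y,0*X+z],-1))
    return cv2.remap(img,u,v,cv2.INTER_CUBIC)
E
python3 - <<'E'
from h import *
m=robot.camera_model('wrist'); p=np.load('w0.npy')
o=ortho(p,m,.43,.65,-.02,.22,.1675,2500)
for i in range(1,12):
    cv2.putText(o,'%.2f'%(.65-i*.02),(0,i*50),0,.35,(255,0,0)); cv2.line(o,(0,i*50),(600,i*50),(200,120,120),1)
for i in range(1,12):
    cv2.putText(o,'%.2f'%(.22-i*.02),(i*50,10),0,.35,(255,0,0)); cv2.line(o,(i*50,0),(i*50,550),(200,120,120),1)
cv2.imwrite('pics/o0.png',o[:,:,::-1])
E
```

```text
(no output)
```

View pics/o0.png

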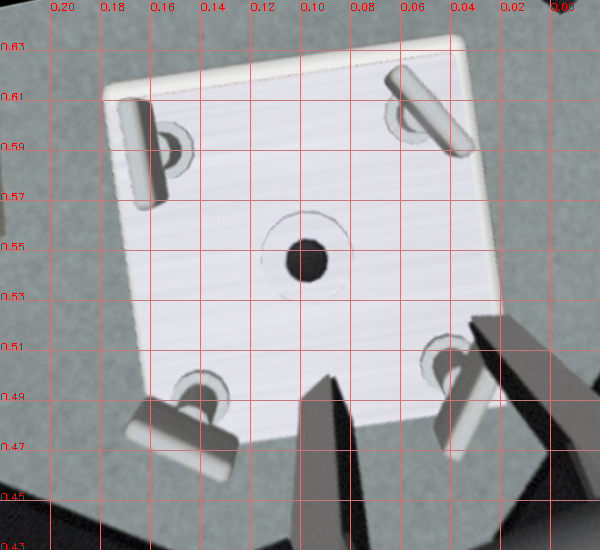

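{"op": "play_rows", "data": {"translation": [[-0.7,-0.3,0],[-0.7,-0.3,0],[-0.5,-0.2,0],[0,0,0],[0,0,0],[0,0,0]], "twist": [[0,0,0],[0,0,0],[0,0,0],[0,0,0],[0,0,0],[0,0,0]], "gripper": [0,0,0,0,0,0]}}

```text
time: 2.7
tool_pos: [0.4364, 0.0618, 0.4048]
ee_rot: [3.141, -0.001, 0.379]
wrist_force: [-0.2, 0.3, 0.6]
width: 0.0473
finger_force: 0.0
```

Run:
```python
from h import *
o=robot.get_obs(); print(o['tool_pos'],o['ee_rot'],np.abs(o['qvel']).max())
m=robot.camera_model('wrist'); p=robot.snapshot('wrist')
m2=robot.camera_model('wrist'); print(np.ravel(m['tvec'])-np.ravel(m2['tvec']))
print([(round(d['score'],2),[round(float(v),4) for v in d['centre']]) for d in robot.spot_point('nut0','wrist')][:6])
print([(round(d['score'],2),[round(float(v),4) for v in d['centre']]) for d in robot.spot_point('cover','wrist')][:6])
# four crops, unannotated ortho, x: .09 wide each, 4000px/m
T=[]
for c in[(.589,.167),(.606,.051),(.469,.153),(.486,.034)]:
    t=ortho(p,m,c[0]-.035,c[0]+.035,c[1]-.045,c[1]+.045,.1675,4200).copy()
    h,w=t.shape[:2]
    for k in range(1,7): cv2.line(t,(0,int(k*42)),(6,int(k*42)),(255,0,0),1)
    for k in range(1,9): cv2.line(t,(int(k*42),0),(int(k*42),6),(255,0,0),1)
    T.append(t); 
i=np.vstack([np.hstack(T[:2]),np.hstack(T[2:])]); print(i.shape)
cv2.imwrite('pics/o1.png',i[:,:,::-1])
```

```text
[0.43641524 0.06184088 0.40481259] [ 3.14108693e+00 -6.26487687e-04  3.79463333e-01] 0.015366877892441667
[-5.79319514e-05  4.38718390e-05 -5.56996061e-05]
[(0.91, [0.6087, 0.0513, 0.1208]), (0.81, [0.4666, 0.1541, 0.1238]), (0.65, [0.586, 0.1703, 0.1236]), (0.65, [0.4839, 0.0325, 0.1225])]
[(0.75, [0.5396, 0.0996, 0.1116]), (0.73, [0.341, -0.1463, -0.0012]), (0.62, [0.2451, 0.2955, 0.0022])]
(590, 757, 3)
```

View pics/o1.png

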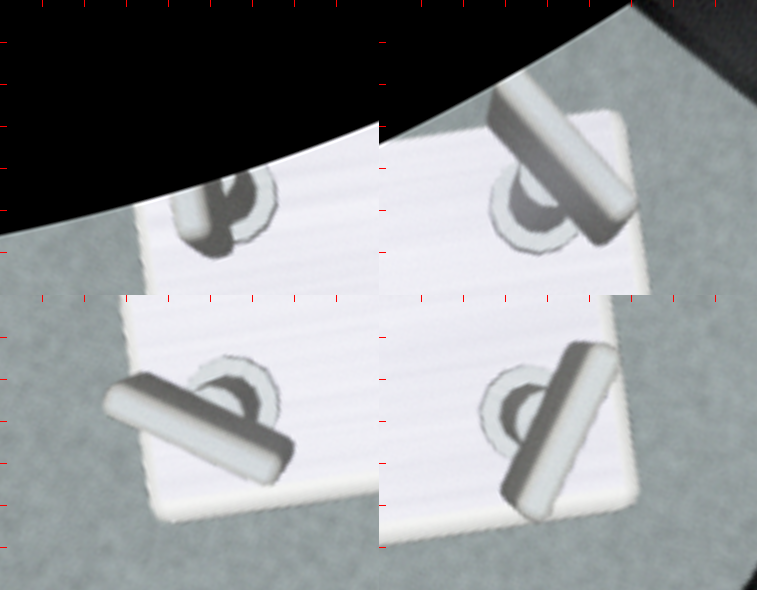

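Settled tiles: B is on the upper right, with its wing from (509,80) to (621,205). C is on the lower left, from (113,395) to (277,475). D is on the lower right, from (533,513) to (603,350). A is cut off here, so I use the earlier ortho and the square geometry.

| Nut | Position (m) | Wing angle (rad) |
|---|---|---|
| A (nut0) | (.589, .170) | .20 |
| C (nut1) | (.470, .152) | 1.12 |
| D (nut2) | (.488, .034) | -.41 |
| B (nut3) | (.607, .052) | .73 |

I'll grip each one half-turned, at yaw + π, to have wrist range for the tightening.

{"op": "play_rows", "data": {"translation": [[0.91,-0.22,0],[0.91,-0.22,0],[0.91,-0.22,0],[0.91,-0.22,0],[0.9,-0.22,0],[0,0,0],[0,0,0],[0,0,0]], "twist": [[0,0,0],[0,0,0],[0,0,0],[0,0,0],[0,0,0],[0,0,-1],[0,0,-1],[0,0,-1]], "gripper": [0,0,0,0,0,0,0,0]}}

```text
time: 3.65
tool_pos: [0.5893, 0.1713, 0.4033]
ee_rot: [-3.141, 0.002, 0.685]
wrist_force: [0.1, -0.3, 0.4]
width: 0.047
finger_force: 0.0
```

{"op": "play_rows", "data": {"translation": [[0,0,0],[0,0,0],[0,0,0],[0,0,0],[0,0,0],[0,0,0],[0,0,0],[0,0,0]], "twist": [[0,0,-1],[0,0,-1],[0,0,-1],[0,0,-1],[0,0,-1],[0,0,-1],[0,0,-1],[0,0,-1]], "gripper": [0,0,0,0,0,0,0,0]}}

```text
time: 4.45
tool_pos: [0.5889, 0.1709, 0.4039]
ee_rot: [-3.141, 0.0, 1.485]
wrist_force: [0.8, -0.4, -0.4]
width: 0.0466
finger_force: 0.0
```

{"op": "play_rows", "data": {"translation": [[0,0,0],[0,0,0],[0,0,0],[0,0,0],[0,0,0],[0,0,0],[0,0,0],[0,0,0]], "twist": [[0,0,-1],[0,0,-1],[0,0,-1],[0,0,-1],[0,0,-1],[0,0,-1],[0,0,-1],[0,0,-1]], "gripper": [0,0,0,0,0,0,0,0]}}

```text
time: 5.25
tool_pos: [0.5889, 0.171, 0.4039]
ee_rot: [-3.141, -0.0, 2.285]
wrist_force: [-0.5, 0.1, -0.5]
width: 0.0469
finger_force: 0.0
```

{"op": "play_rows", "data": {"translation": [[0,0,0],[0,0,0],[0,0,0],[0,0,0],[0,0,0],[0,0,0],[0,0,0],[0,0,0]], "twist": [[0,0,-1],[0,0,-1],[0,0,-1],[0,0,-1],[0,0,-1],[0,0,-1],[0,0,-1],[0,0,-1]], "gripper": [0,0,0,0,0,0,0,0]}}

```text
time: 6.05
tool_pos: [0.5889, 0.171, 0.4038]
ee_rot: [-3.141, -0.001, 3.085]
wrist_force: [-0.2, -0.2, -0.2]
width: 0.047
finger_force: 0.0
```

{"op": "play_rows", "data": {"translation": [[0,0,0],[0,0,0],[0,0,0],[0,0,0],[0,0,0]], "twist": [[0,0,-1],[0,0,-1],[0,0,-0.6],[0,0,0],[0,0,0]], "gripper": [0,0,0,0,0]}}

```text
time: 6.55
tool_pos: [0.5886, 0.1709, 0.4041]
ee_rot: [-3.141, -0.001, -2.944]
wrist_force: [0.1, -1.0, -0.3]
width: 0.0469
finger_force: 0.0
```

```bash
cat >> h.py <<'E'
N={'A':(.5889,.1702),'D':(.4881,.0338),'C':(.4703,.1524),'B':(.6067,.0516)}
def st(n=None,yaw=None,z=None):
    o=robot.get_obs(); p=o['tool_pos'];r=o['ee_rot'];y=r[2]
    print('t %.1f'%o['time'],'p',np.round(p,4),'rpy',np.round(r,3),'j6 %.2f'%o['joint_positions'][5],'F',np.round(o['wrist_force'],1),'T',np.round(o['wrist_torque'],3),'w %.4f'%o['width'],'ff %.1f'%o['finger_force'])
    if n:
        d=np.array(N[n])-p[:2]
        print(n,'units x %.2f y %.2f'%((d[0]*np.cos(y)+d[1]*np.sin(y))/.04,(d[0]*np.sin(y)-d[1]*np.cos(y))/.04),end=' ')
        if z: print('z %.2f'%((p[2]-z)/.04),end=' ')
        if yaw is not None: print('tw %.2f'%(((y-yaw+np.pi)%(2*np.pi)-np.pi)/.1),end='')
        print()
E
python3 - <<'E'
from h import *
st('A',3.34,.336)
m=robot.camera_model('wrist'); p=robot.snapshot('wrist')
i=np.vstack([cv2.resize(p,(560,420))]);cv2.imwrite('pics/w2.png',i[:,:,::-1])
E
```

```text
t 6.5 p [0.5886 0.1709 0.4041] rpy [-3.141e+00 -1.000e-03 -2.944e+00] j6 -1.58 F [ 0.1 -1.  -0.3] T [ 0.118 -0.149  0.008] w 0.0469 ff 0.0
A units x -0.00 y -0.02 z 1.70 tw -0.01
```

View pics/w2.png

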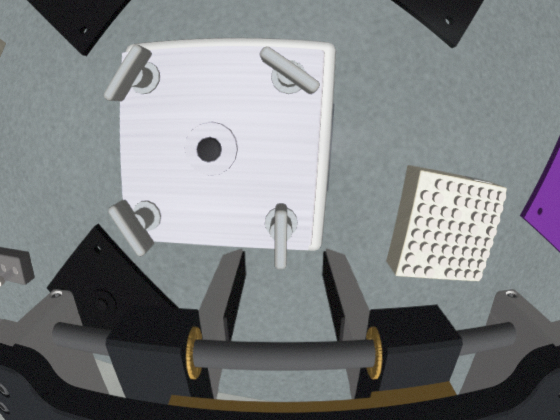

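The wing of A sits at (281,236), midway between the fingers and aligned with them. I descend and grip.

{"op": "play_rows", "data": {"translation": [[0,0,0.85],[0,0,0.85],[0,0,0],[0,0,0],[0,0,0],[0,0,0],[0,0,0]], "twist": [[0,0,0],[0,0,0],[0,0,0],[0,0,0],[0,0,0],[0,0,0],[0,0,0]], "gripper": [0,0,0,-1,-1,-1,-1]}}

```text
time: 7.3
tool_pos: [0.5889, 0.17, 0.339]
ee_rot: [-3.137, 0.004, -2.943]
wrist_force: [0.7, -9.4, 2.7]
width: 0.0184
finger_force: 4.1
```

```bash
python3 -c "
from h import *
st('A',3.34,.336)"
```

```text
t 7.3 p [0.5889 0.17   0.339 ] rpy [-3.137  0.004 -2.943] j6 -1.58 F [ 0.7 -9.4  2.7] T [-1.556 -0.49   0.064] w 0.0184 ff 4.1
A units x -0.00 y 0.01 z 0.08 tw 0.00
```

{"op": "play_rows", "data": {"translation": [[0,0,0],[0,0,0]], "twist": [[0,0,0],[0,0,0]], "gripper": [-1,-1]}}

```text
time: 7.5
tool_pos: [0.5889, 0.1695, 0.339]
ee_rot: [-3.137, 0.004, -2.944]
wrist_force: [1.0, -5.2, 4.0]
width: 0.0164
finger_force: 30.0
```

```bash
python3 -c "
from h import *
st('A',3.34,.336)"
```

```text
t 7.5 p [0.5889 0.1695 0.339 ] rpy [-3.137  0.004 -2.944] j6 -1.58 F [ 1.  -5.2  4. ] T [-0.913 -0.385 -0.   ] w 0.0164 ff 30.0
A units x -0.00 y 0.02 z 0.08 tw -0.01
```

The pads are on the 18 mm hub, too low. I'll open, raise 8 mm, shift 2 mm toward the nut and grip again.

{"op": "play_rows", "data": {"translation": [[0,0,0],[0,0,0],[0,-0.05,-0.2],[0,0,0],[0,0,0],[0,0,0],[0,0,0],[0,0,0]], "twist": [[0,0,0],[0,0,0],[0,0,0],[0,0,0],[0,0,0],[0,0,0],[0,0,0],[0,0,0]], "gripper": [-0.4,-0.4,-0.4,-0.4,-1,-1,-1,-1]}}

```text
time: 8.3
tool_pos: [0.5887, 0.1687, 0.3447]
ee_rot: [-3.141, 0.0, -2.943]
wrist_force: [0.5, -1.6, 1.4]
width: 0.0151
finger_force: 30.0
```

```bash
python3 -c "
from h import *
st('A',3.34,.336)"
```

```text
t 8.3 p [0.5887 0.1687 0.3447] rpy [-3.141  0.    -2.943] j6 -1.58 F [ 0.5 -1.6  1.4] T [-0.293 -0.182 -0.028] w 0.0151 ff 30.0
A units x -0.01 y 0.04 z 0.22 tw 0.01
```

{"op": "play_rows", "data": {"translation": [[0,0,0],[0,0,0]], "twist": [[0,0,0],[0,0,0]], "gripper": [-1,-1]}}

```text
time: 8.5
tool_pos: [0.5887, 0.1687, 0.3447]
ee_rot: [-3.141, 0.0, -2.943]
wrist_force: [0.0, -1.4, 0.9]
width: 0.0154
finger_force: 30.0
```

```bash
python3 -c "
from h import *
st('A',3.34,.336)
cv2.imwrite('pics/w3.png',cv2.resize(robot.snapshot('wrist')[180:330,180:380,::-1],(800,600)))"
```

```text
t 8.5 p [0.5887 0.1687 0.3447] rpy [-3.141  0.    -2.943] j6 -1.58 F [ 0.  -1.4  0.9] T [-0.366 -0.215  0.015] w 0.0154 ff 30.0
A units x -0.01 y 0.04 z 0.22 tw 0.01
```

View pics/w3.png

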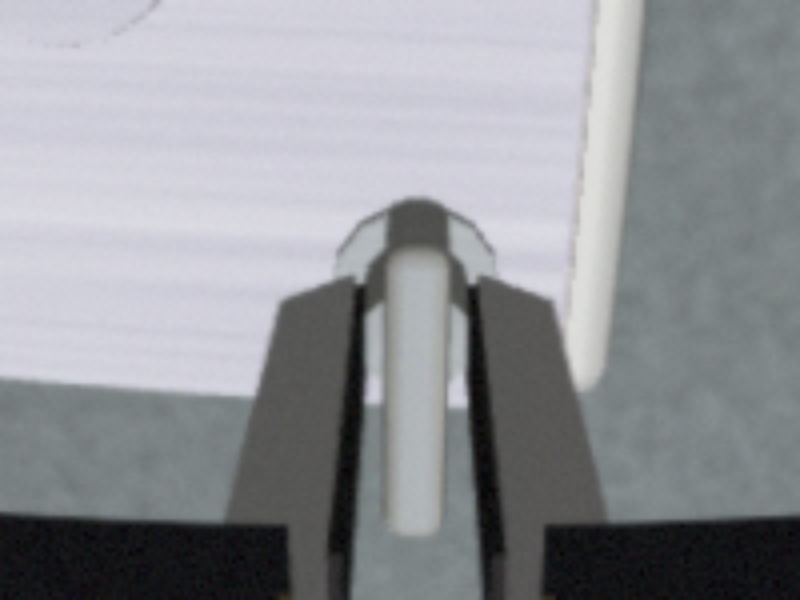

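The wing is centred and parallel to the pads, but the tips still hold the hub, with a gap beside the wing. I raise another 7 mm and re-grip.

{"op": "play_rows", "data": {"translation": [[0,0,0],[0,0,-0.17],[0,0,0],[0,0,0],[0,0,0],[0,0,0]], "twist": [[0,0,0],[0,0,0],[0,0,0],[0,0,0],[0,0,0],[0,0,0]], "gripper": [-0.5,-0.5,-1,-1,-1,-1]}}

```text
time: 9.15
tool_pos: [0.5887, 0.1687, 0.3519]
ee_rot: [-3.141, 0.001, -2.943]
wrist_force: [0.8, -2.3, 2.0]
width: 0.0085
finger_force: 30.0
```

```bash
python3 -c "
from h import *
st('A',3.34,.336)"
```

```text
t 9.2 p [0.5887 0.1687 0.3519] rpy [-3.141e+00  1.000e-03 -2.943e+00] j6 -1.58 F [ 0.8 -2.3  2. ] T [-0.203 -0.208 -0.126] w 0.0085 ff 30.0
A units x -0.01 y 0.04 z 0.40 tw 0.00
```

The wing is gripped, at width 8.5 mm. Now the first eighth turn.

{"op": "play_rows", "data": {"translation": [[0,0,0.009],[0,0,0.009],[0,0,0.009],[0,0,0.009],[0,0,0.009],[0,0,0.009],[0,0,0.009],[0,0,0.009]], "twist": [[0,0,0.98],[0,0,0.98],[0,0,0.98],[0,0,0.98],[0,0,0.98],[0,0,0.98],[0,0,0.98],[0,0,0.98]], "gripper": [-1,-1,-1,-1,-1,-1,-1,-1]}}

```text
time: 9.95
tool_pos: [0.5887, 0.1689, 0.3492]
ee_rot: [3.141, 0.001, 2.553]
wrist_force: [0.4, -1.3, 2.1]
width: 0.0086
finger_force: 30.0
```

```bash
python3 -c "
from h import *
st('A',2.56,.336)"
```

```text
t 9.9 p [0.5887 0.1689 0.3492] rpy [3.141e+00 1.000e-03 2.553e+00] j6 -0.80 F [ 0.4 -1.3  2.1] T [-0.154 -0.222  0.161] w 0.0086 ff 30.0
A units x 0.01 y 0.03 z 0.33 tw -0.07
```

{"op": "play_rows", "data": {"translation": [[0,0,0],[0,0,0]], "twist": [[0,0,0],[0,0,0]], "gripper": [-1,-1]}}

```text
time: 10.15
tool_pos: [0.5888, 0.1689, 0.3491]
ee_rot: [3.141, 0.001, 2.559]
wrist_force: [1.3, 0.5, 3.1]
width: 0.0089
finger_force: 30.0
```

```bash
python3 -c "
from h import *
st('A',2.56,.336)"
```

```text
t 10.2 p [0.5888 0.1689 0.3491] rpy [3.141e+00 1.000e-03 2.559e+00] j6 -0.80 F [1.3 0.5 3.1] T [-0.113 -0.23  -0.106] w 0.0089 ff 30.0
A units x 0.01 y 0.03 z 0.33 tw -0.01
```

{"op": "play_rows", "data": {"translation": [[0,0,0],[0,0,0],[0,0,-0.5],[0,0,-0.4],[0.24,-1,0],[0.24,-1,0],[0.24,-1,0],[0.24,-1,0]], "twist": [[0,0,0],[0,0,0],[0,0,-0.9],[0,0,-0.9],[0,0,0],[0,0,0],[0,0,0],[0,0,0]], "gripper": [-0.4,-0.4,-0.3,-0.3,-0.3,-0.3,-0.3,-0.3]}}

```text
time: 10.95
tool_pos: [0.4891, 0.0362, 0.3838]
ee_rot: [-3.141, -0.001, 2.738]
wrist_force: [-0.4, -1.0, 0.8]
width: 0.033
finger_force: 0.0
```

{"op": "play_rows", "data": {"translation": [[0,-0.1,0],[0,0,0],[0,0,0]], "twist": [[0,0,0],[0,0,0],[0,0,0]], "gripper": [-0.3,-0.3,-0.3]}}

```text
time: 11.25
tool_pos: [0.4892, 0.0338, 0.3844]
ee_rot: [3.141, -0.0, 2.737]
wrist_force: [-1.3, 0.3, -1.2]
width: 0.0332
finger_force: 0.0
```

```bash
sed -i "s/^N=.*/N={'A':(.5888,.1688),'D':(.4881,.0335),'C':(.4703,.1516),'B':(.6067,.0511)}/" h.py; python3 -c "
from h import *
st('D',2.735,.352)
cv2.imwrite('pics/w4.png',cv2.resize(robot.snapshot('wrist')[180:330,180:380,::-1],(800,600)))"
```

```text
t 11.2 p [0.4892 0.0338 0.3844] rpy [ 3.141 -0.     2.737] j6 -1.21 F [-1.3  0.3 -1.2] T [ 0.034 -0.118  0.065] w 0.0332 ff 0.0
D units x 0.02 y -0.02 z 0.81 tw 0.02
```

View pics/w4.png

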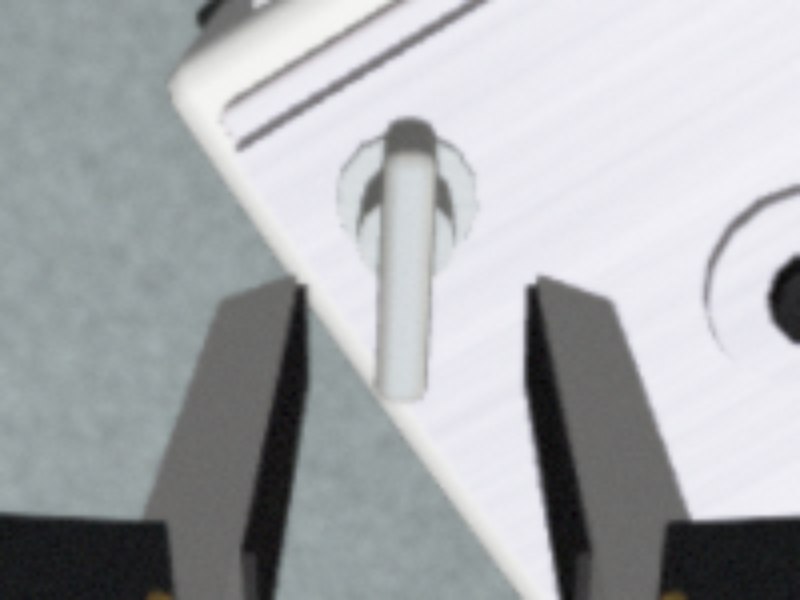

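D's wing runs from (410,155) to (402,395). It sits about 1.5 mm left of the tool axis (col 414) and is turned about 0.03 rad clockwise, so I correct both and go down.

{"op": "play_rows", "data": {"translation": [[0.02,-0.035,0.4],[0,0,0.41],[0,0,0],[0,0,0],[0,0,0],[0,0,0],[0,0,0]], "twist": [[0,0,0.33],[0,0,0],[0,0,0],[0,0,0],[0,0,0],[0,0,0],[0,0,0]], "gripper": [-0.3,-0.3,-1,-1,-1,-1,-1]}}

```text
time: 12.0
tool_pos: [0.4878, 0.0324, 0.3532]
ee_rot: [3.141, 0.002, 2.704]
wrist_force: [-0.0, 0.1, 0.8]
width: 0.0086
finger_force: 30.0
```

{"op": "play_rows", "data": {"translation": [[0,0,0.009],[0,0,0.009],[0,0,0.009],[0,0,0.009],[0,0,0.009],[0,0,0.009],[0,0,0.009],[0,0,0.009]], "twist": [[0,0,0.98],[0,0,0.98],[0,0,0.98],[0,0,0.98],[0,0,0.98],[0,0,0.98],[0,0,0.98],[0,0,0.98]], "gripper": [-1,-1,-1,-1,-1,-1,-1,-1]}}

```text
time: 12.8
tool_pos: [0.4877, 0.0324, 0.3505]
ee_rot: [3.139, 0.001, 1.916]
wrist_force: [0.7, 0.5, 0.6]
width: 0.0083
finger_force: 30.0
```

{"op": "play_rows", "data": {"translation": [[0,0,0],[0,0,0]], "twist": [[0,0,0],[0,0,0]], "gripper": [-1,-1]}}

```text
time: 13.0
tool_pos: [0.4878, 0.0324, 0.3504]
ee_rot: [3.139, 0.001, 1.922]
wrist_force: [1.5, 0.3, 3.8]
width: 0.0088
finger_force: 30.0
```

```bash
python3 -c "
from h import *
st('D',1.92,.352)"
```

```text
t 13.0 p [0.4878 0.0324 0.3504] rpy [3.139e+00 1.000e-03 1.922e+00] j6 -0.40 F [1.5 0.3 3.8] T [ 0.207 -0.297 -0.114] w 0.0088 ff 30.0
D units x 0.02 y 0.02 z -0.04 tw 0.02
```

D done: the A–D distance comes out at 169.7 mm, exactly the diagonal. From that, C is at (.4701,.1510) and B at (.6065,.0502).

{"op": "play_rows", "data": {"translation": [[0,0,0],[0,0,0],[0,0,-0.5],[0,0,-0.4],[0.92,0.39,0],[0.92,0.39,0],[0.92,0.39,0],[0,0,0]], "twist": [[0,0,0],[0,0,0],[0,0,-1],[0,0,-1],[0,0,0],[0,0,0],[0,0,0],[0,0,-1]], "gripper": [-0.4,-0.4,-0.3,-0.3,-0.3,-0.3,-0.3,-0.3]}}

```text
time: 13.8
tool_pos: [0.4687, 0.1543, 0.3846]
ee_rot: [-3.141, -0.002, 2.228]
wrist_force: [0.6, -0.1, 0.3]
width: 0.0325
finger_force: 0.0
```

{"op": "play_rows", "data": {"translation": [[0,0,0],[0,0,0],[0,0,0],[0,0,0],[0,0,0],[0,0,0],[0,0,0],[0,0,0]], "twist": [[0,0,-1],[0,0,-1],[0,0,-1],[0,0,-1],[0,0,-1],[0,0,-1],[0,0,-1],[0,0,-1]], "gripper": [-0.3,-0.3,-0.3,-0.3,-0.3,-0.3,-0.3,-0.3]}}

```text
time: 14.6
tool_pos: [0.4696, 0.1507, 0.3845]
ee_rot: [-3.141, -0.002, 3.024]
wrist_force: [0.4, 0.1, 0.3]
width: 0.0327
finger_force: 0.0
```

{"op": "play_rows", "data": {"translation": [[0,0,0],[0,0,0],[0,0,0],[0,0,0],[0,0,0],[0,0,0],[0,0,0],[0,0,0]], "twist": [[0,0,-1],[0,0,-1],[0,0,-1],[0,0,-1],[0,0,-1],[0,0,-1],[0,0,-1],[0,0,-1]], "gripper": [-0.3,-0.3,-0.3,-0.3,-0.3,-0.3,-0.3,-0.3]}}

```text
time: 15.4
tool_pos: [0.4696, 0.1507, 0.3845]
ee_rot: [3.141, -0.002, -2.459]
wrist_force: [0.3, 0.5, 0.1]
width: 0.033
finger_force: 0.0
```

{"op": "play_rows", "data": {"translation": [[0,0,0],[0,0,0],[0,0,0],[0,0,0],[0,0,0],[0,0,0]], "twist": [[0,0,-1],[0,0,-1],[0,0,-1],[0,0,-1],[0,0,-0.4],[0,0,0]], "gripper": [-0.3,-0.3,-0.3,-0.3,-0.3,-0.3]}}

```text
time: 16.0
tool_pos: [0.4697, 0.1508, 0.3846]
ee_rot: [3.141, -0.001, -2.023]
wrist_force: [-0.5, 0.0, 0.0]
width: 0.0326
finger_force: 0.0
```

```bash
sed -i "s/^N=.*/N={'A':(.5888,.1688),'D':(.4878,.0324),'C':(.4701,.1510),'B':(.6065,.0502)}/" h.py; python3 -c "
from h import *
st('C',1.117+np.pi,.352)
cv2.imwrite('pics/w5.png',cv2.resize(robot.snapshot('wrist')[180:330,180:380,::-1],(800,600)))"
```

```text
t 16.0 p [0.4697 0.1508 0.3846] rpy [ 3.141e+00 -1.000e-03 -2.023e+00] j6 -2.49 F [-0.5  0.   0. ] T [ 0.106 -0.068 -0.014] w 0.0326 ff 0.0
C units x -0.01 y -0.01 z 0.81 tw 0.01
```

View pics/w5.png

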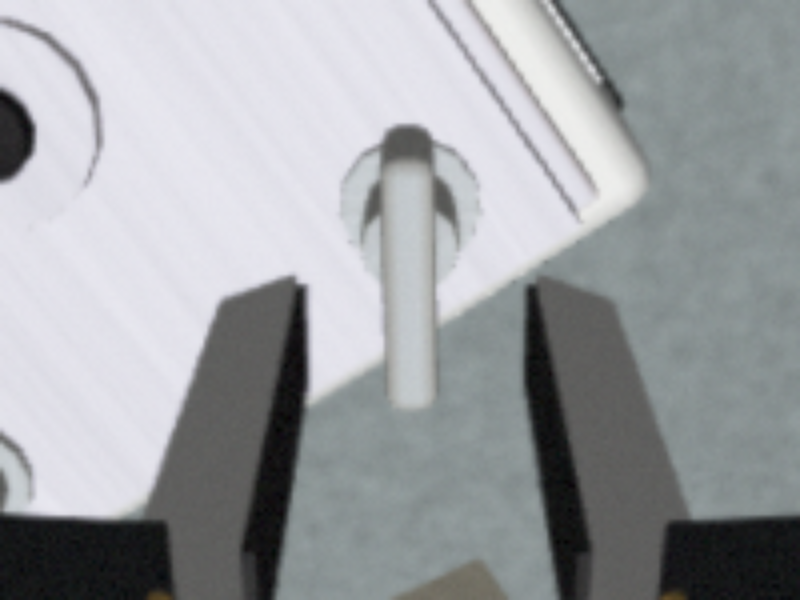

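C's wing runs from (407,160) to (412,405): centred to about 1 mm and aligned. Grip, turn an eighth, and travel on to B.

{"op": "play_rows", "data": {"translation": [[-0.01,-0.015,0.4],[0,0,0.41],[0,0,0],[0,0,0],[0,0,0],[0,0,0],[0,0,0]], "twist": [[0,0,-0.15],[0,0,0],[0,0,0],[0,0,0],[0,0,0],[0,0,0],[0,0,0]], "gripper": [-0.3,-0.3,-1,-1,-1,-1,-1]}}

```text
time: 16.75
tool_pos: [0.4706, 0.1511, 0.3539]
ee_rot: [-3.14, 0.001, -2.008]
wrist_force: [-1.2, 0.1, 2.8]
width: 0.0093
finger_force: 30.0
```

{"op": "play_rows", "data": {"translation": [[0,0,0.009],[0,0,0.009],[0,0,0.009],[0,0,0.009],[0,0,0.009],[0,0,0.009],[0,0,0.009],[0,0,0.009]], "twist": [[0,0,0.98],[0,0,0.98],[0,0,0.98],[0,0,0.98],[0,0,0.98],[0,0,0.98],[0,0,0.98],[0,0,0.98]], "gripper": [-1,-1,-1,-1,-1,-1,-1,-1]}}

```text
time: 17.55
tool_pos: [0.4706, 0.1511, 0.3512]
ee_rot: [-3.141, 0.002, -2.796]
wrist_force: [-1.4, 0.1, 2.9]
width: 0.0084
finger_force: 30.0
```

{"op": "play_rows", "data": {"translation": [[0,0,0],[0,0,0]], "twist": [[0,0,0],[0,0,0]], "gripper": [-1,-1]}}

```text
time: 17.75
tool_pos: [0.4706, 0.151, 0.3511]
ee_rot: [-3.141, 0.002, -2.791]
wrist_force: [-0.8, 0.7, 5.3]
width: 0.009
finger_force: 30.0
```

```bash
python3 -c "
from h import *
st('C',3.49,.352)"
```

```text
t 17.8 p [0.4706 0.151  0.3511] rpy [-3.141e+00  2.000e-03 -2.791e+00] j6 -1.73 F [-0.8  0.7  5.3] T [ 0.084  0.126 -0.186] w 0.0090 ff 30.0
C units x 0.01 y 0.00 z -0.02 tw 0.02
```

{"op": "play_rows", "data": {"translation": [[0,0,0],[0,0,0],[0,0,-0.3],[0,0,-0.3],[0,0,-0.3],[0,0,0]], "twist": [[0,0,0],[0,0,0],[0,0,-1],[0,0,-1],[0,0,-1],[0,0,-0.8]], "gripper": [-0.4,-0.4,-0.3,-0.3,-0.3,-0.3]}}

```text
time: 18.35
tool_pos: [0.4708, 0.151, 0.3874]
ee_rot: [-3.14, 0.002, -2.408]
wrist_force: [-0.8, -1.3, -0.3]
width: 0.0331
finger_force: 0.0
```

{"op": "play_rows", "data": {"translation": [[-0.22,-1,0],[-0.22,-1,0],[-0.21,-1,0],[-0.21,-1,0],[0,-0.15,0],[0,0,0],[0,0,0]], "twist": [[0,0,0],[0,0,0],[0,0,0],[0,0,0],[0,0,0],[0,0,0],[0,0,0]], "gripper": [-0.3,-0.3,-0.3,-0.3,-0.3,-0.3,-0.3]}}

```text
time: 19.05
tool_pos: [0.6062, 0.0507, 0.3856]
ee_rot: [3.14, -0.001, -2.412]
wrist_force: [0.2, -0.6, -0.2]
width: 0.0328
finger_force: 0.0
```

```bash
python3 -c "
from h import *
st('B',.73+np.pi,.352)
cv2.imwrite('pics/w6.png',cv2.resize(robot.snapshot('wrist')[180:330,180:380,::-1],(800,600)))"
```

```text
t 19.1 p [0.6062 0.0507 0.3856] rpy [ 3.140e+00 -1.000e-03 -2.412e+00] j6 -2.31 F [ 0.2 -0.6 -0.2] T [ 0.068 -0.066  0.011] w 0.0328 ff 0.0
B units x 0.00 y -0.01 z 0.84 tw -0.00
```

View pics/w6.png

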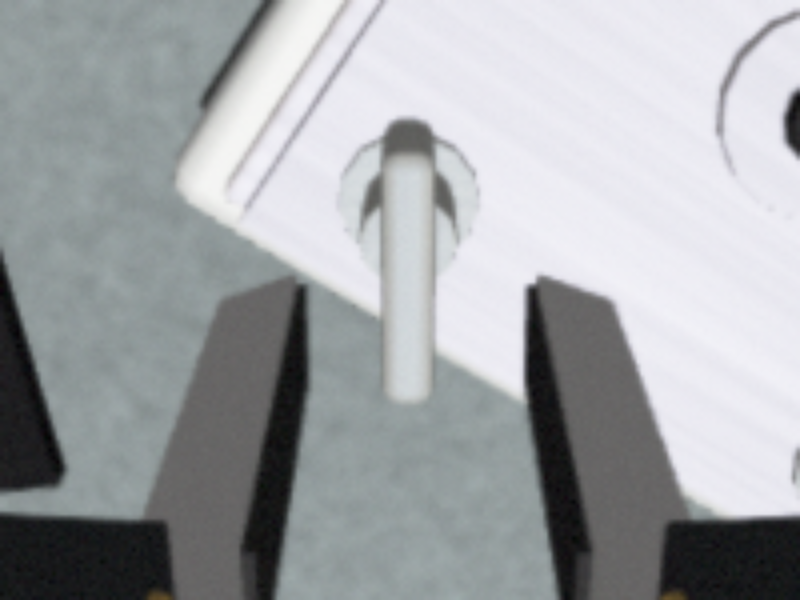

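B's wing runs from (410,155) to (408,400), aligned. Grip and turn it, sampling the torque before and after.

{"op": "play_rows", "data": {"translation": [[0,-0.015,0.42],[0,0,0.42],[0,0,0],[0,0,0],[0,0,0],[0,0,0],[0,0,0]], "twist": [[0,0,0],[0,0,0],[0,0,0],[0,0,0],[0,0,0],[0,0,0],[0,0,0]], "gripper": [-0.3,-0.3,-1,-1,-1,-1,-1]}}

```text
time: 19.8
tool_pos: [0.6071, 0.05, 0.354]
ee_rot: [-3.141, 0.002, -2.412]
wrist_force: [-1.5, 0.7, 3.3]
width: 0.0092
finger_force: 30.0
```

```bash
cat >> h.py <<'E'
def tq(n=5):
    v=[]
    for i in range(n):
        o=robot.get_obs(); v.append([o['wrist_torque'][2],o['joint_torque'][5],o['wrist_force'][2],*o['wrist_force'][:2]]); robot.snapshot('wrist') if i<n-1 else 0
    v=np.array(v); print('Tz',np.round(v[:,0],3),'mean %.3f'%v[:,0].mean(),'j6t',np.round(v[:,1],3),'F',np.round(v[:,2:].mean(0),1))
E
python3 -c "
from h import *
tq(4)"
```

```text
Tz [ 0.008 -0.054 -0.083 -0.078] mean -0.052 j6t [-0.043 -0.042 -0.042 -0.042] F [ 4.7 -1.6  1.6]
```

{"op": "play_rows", "data": {"translation": [[0,0,0.009],[0,0,0.009],[0,0,0.009],[0,0,0.009],[0,0,0.009],[0,0,0.009],[0,0,0.009],[0,0,0.009]], "twist": [[0,0,0.98],[0,0,0.98],[0,0,0.98],[0,0,0.98],[0,0,0.98],[0,0,0.98],[0,0,0.98],[0,0,0.98]], "gripper": [-1,-1,-1,-1,-1,-1,-1,-1]}}

```text
time: 20.75
tool_pos: [0.6072, 0.0498, 0.3513]
ee_rot: [3.141, 0.002, 3.083]
wrist_force: [-2.2, 1.1, 6.1]
width: 0.0088
finger_force: 30.0
```

```bash
python3 -c "
from h import *
tq(5);st('B',3.085,.352)"
```

```text
Tz [ 0.072 -0.071 -0.105 -0.054 -0.119] mean -0.056 j6t [-0.693  0.275  0.252 -0.047 -0.111] F [ 5.9 -1.9  1.4]
t 20.9 p [0.6072 0.0498 0.3512] rpy [3.141e+00 2.000e-03 3.087e+00] j6 -1.53 F [-1.1  1.4  6.2] T [ 0.278  0.243 -0.119] w 0.0086 ff 30.0
B units x 0.02 y 0.01 z -0.02 tw 0.02
```

Round one is complete. Back to A for round two.

{"op": "play_rows", "data": {"translation": [[0,0,0],[0,0,0],[0,0,-0.25],[0,0,-0.25],[0,0,-0.2],[0,0,-0.2],[0,0,0]], "twist": [[0,0,0],[0,0,0],[0,0,1],[0,0,1],[0,0,1],[0,0,1],[0,0,1]], "gripper": [-0.4,-0.4,-0.4,-0.4,-0.4,-0.4,-0.4]}}

```text
time: 21.65
tool_pos: [0.6074, 0.0494, 0.3864]
ee_rot: [3.141, 0.002, 2.582]
wrist_force: [0.3, 0.0, 0.5]
width: 0.0279
finger_force: 0.0
```

{"op": "play_rows", "data": {"translation": [[0.68,0.74,0],[0.68,0.74,0],[0.67,0.74,0],[0,0,0],[0,0,0]], "twist": [[0,0,0.3],[0,0,0],[0,0,0],[0,0,0],[0,0,0]], "gripper": [-0.4,-0.4,-0.4,-0.4,-0.4]}}

```text
time: 22.15
tool_pos: [0.5872, 0.1689, 0.3848]
ee_rot: [-3.14, 0.0, 2.558]
wrist_force: [-0.4, -0.7, -0.1]
width: 0.0282
finger_force: 0.0
```

```bash
sed -i "s/^N=.*/N={'A':(.5888,.1688),'D':(.4878,.0324),'C':(.4706,.1510),'B':(.6072,.0498)}/" h.py;python3 -c "
from h import *
st('A',2.559,.349)"
```

```text
t 22.1 p [0.5872 0.1689 0.3848] rpy [-3.14   0.     2.558] j6 -0.80 F [-0.4 -0.7 -0.1] T [ 0.012 -0.1    0.047] w 0.0282 ff 0.0
A units x -0.03 y 0.02 z 0.89 tw -0.01
```

{"op": "play_rows", "data": {"translation": [[-0.03,0.02,0.45],[0,0,0.44],[0,0,0],[0,0,0],[0,0,0],[0,0,0]], "twist": [[0,0,0],[0,0,0],[0,0,0],[0,0,0],[0,0,0],[0,0,0]], "gripper": [-0.4,-0.4,-1,-1,-1,-1]}}

```text
time: 22.75
tool_pos: [0.5893, 0.1682, 0.3508]
ee_rot: [3.139, 0.002, 2.556]
wrist_force: [2.6, 1.2, -2.6]
width: 0.0089
finger_force: 30.0
```

{"op": "play_rows", "data": {"translation": [[0,0,0.009],[0,0,0.009],[0,0,0.009],[0,0,0]], "twist": [[0,0,1],[0,0,1],[0,0,1],[0,0,0]], "gripper": [-1,-1,-1,-1]}}

```text
time: 23.15
tool_pos: [0.5892, 0.1682, 0.3498]
ee_rot: [3.139, 0.002, 2.257]
wrist_force: [3.4, 0.9, -1.3]
width: 0.0088
finger_force: 30.0
```

```bash
python3 -c "
from h import *
tq(3);st('A',2.559,.349)"
```

```text
Tz [-0.024 -0.041 -0.082] mean -0.049 j6t [ 0.398  0.053 -0.046] F [-0.9  3.5  0.5]
t 23.2 p [0.5892 0.1682 0.3498] rpy [3.139e+00 2.000e-03 2.258e+00] j6 -0.50 F [3.7 0.3 0.3] T [ 0.054 -0.771 -0.082] w 0.0088 ff 30.0
A units x 0.02 y 0.00 z 0.02 tw -3.01
```

{"op": "play_rows", "data": {"translation": [[0,0,0.009],[0,0,0.009],[0,0,0]], "twist": [[0,0,1],[0,0,1],[0,0,0]], "gripper": [-1,-1,-1]}}

```text
time: 23.55
tool_pos: [0.5891, 0.1682, 0.3491]
ee_rot: [3.139, 0.001, 2.058]
wrist_force: [4.0, 0.1, -0.2]
width: 0.0089
finger_force: 30.0
```

```bash
python3 -c "
from h import *
tq(3)"
```

```text
Tz [-0.032 -0.069 -0.019] mean -0.040 j6t [ 0.405  0.061 -0.033] F [ 0.6  4.4 -0.1]
```

{"op": "play_rows", "data": {"translation": [[0,0,0.009],[0,0,0.009],[0,0,0]], "twist": [[0,0,1],[0,0,1],[0,0,0]], "gripper": [-1,-1,-1]}}

```text
time: 23.95
tool_pos: [0.589, 0.1682, 0.3486]
ee_rot: [3.139, 0.001, 1.859]
wrist_force: [2.7, 0.1, 1.7]
width: 0.0087
finger_force: 30.0
```

```bash
python3 -c "
from h import *
tq(3)"
```

```text
Tz [0.171 0.156 0.116] mean 0.148 j6t [0.583 0.234 0.14 ] F [ 2.9  3.9 -0.2]
```

{"op": "play_rows", "data": {"translation": [[0,0,0.006],[0,0,0],[0,0,0]], "twist": [[0,0,0.8],[0,0,0],[0,0,0]], "gripper": [-1,-1,-1]}}

```text
time: 24.35
tool_pos: [0.589, 0.1682, 0.3484]
ee_rot: [3.139, 0.001, 1.78]
wrist_force: [6.3, -0.8, 5.1]
width: 0.0087
finger_force: 30.2
```

```bash
python3 -c "
from h import *
tq(4);st('A')"
```

```text
Tz [0.315 0.324 0.308 0.333] mean 0.320 j6t [0.312 0.326 0.339 0.342] F [ 5.3  5.1 -1.3]
t 24.5 p [0.589  0.1682 0.3484] rpy [3.139e+00 1.000e-03 1.779e+00] j6 -0.02 F [ 4.3 -1.3  5.2] T [-0.281 -0.998  0.333] w 0.0088 ff 30.2
A units x 0.02 y -0.00
```

{"op": "play_rows", "data": {"translation": [[0,0,0],[0,0,0],[0,0,-0.5],[0,0,-0.42],[-0.58,-0.885,0],[-0.58,-0.885,0],[-0.58,-0.885,0],[-0.58,-0.885,0]], "twist": [[0,0,0],[0,0,0],[0,0,-0.7],[0,0,-0.7],[0,0,0],[0,0,0],[0,0,0],[0,0,0]], "gripper": [-0.4,-0.4,-0.4,-0.4,-0.4,-0.4,-0.4,-0.4]}}

```text
time: 25.3
tool_pos: [0.4851, 0.0324, 0.3821]
ee_rot: [-3.137, -0.002, 1.919]
wrist_force: [0.5, -0.1, 0.5]
width: 0.0284
finger_force: 0.0
```

{"op": "play_rows", "data": {"translation": [[0,0,0],[0,0,0]], "twist": [[0,0,0],[0,0,0]], "gripper": [-0.4,-0.4]}}

```text
time: 25.5
tool_pos: [0.4863, 0.0329, 0.383]
ee_rot: [-3.139, -0.002, 1.916]
wrist_force: [-0.1, 1.0, -0.8]
width: 0.0282
finger_force: 0.0
```

```bash
python3 -c "
from h import *
st('D',1.922,.3503)"
```

```text
t 25.5 p [0.4863 0.0329 0.383 ] rpy [-3.139e+00 -2.000e-03  1.916e+00] j6 -0.39 F [-0.1  1.  -0.8] T [-0.019 -0.114  0.03 ] w 0.0282 ff 0.0
D units x -0.02 y 0.03 z 0.82 tw -0.06
```

{"op": "play_rows", "data": {"translation": [[-0.02,0.03,0.41],[0,0,0.41],[0,0,0],[0,0,0],[0,0,0],[0,0,0]], "twist": [[0,0,-0.06],[0,0,0],[0,0,0],[0,0,0],[0,0,0],[0,0,0]], "gripper": [-0.4,-0.4,-1,-1,-1,-1]}}

```text
time: 26.1
tool_pos: [0.4883, 0.0331, 0.3516]
ee_rot: [-3.141, -0.001, 1.923]
wrist_force: [-2.0, 0.0, -0.1]
width: 0.009
finger_force: 30.0
```

{"op": "play_rows", "data": {"translation": [[0,0,0.009],[0,0,0.009],[0,0,0.009],[0,0,0]], "twist": [[0,0,1],[0,0,1],[0,0,1],[0,0,0]], "gripper": [-1,-1,-1,-1]}}

```text
time: 26.5
tool_pos: [0.4883, 0.033, 0.3505]
ee_rot: [3.141, -0.001, 1.623]
wrist_force: [-0.8, 1.5, -0.9]
width: 0.0087
finger_force: 30.0
```

```bash
python3 -c "
from h import *
tq(3);st('D')"
```

```text
Tz [-0.023 -0.108 -0.062] mean -0.064 j6t [ 0.355  0.011 -0.089] F [-0.4 -1.6  1.9]
t 26.6 p [0.4883 0.033  0.3505] rpy [ 3.141e+00 -1.000e-03  1.625e+00] j6 -0.10 F [-2.3  2.5 -0.4] T [ 0.339  0.274 -0.062] w 0.0088 ff 30.0
D units x -0.01 y -0.01
```

{"op": "play_rows", "data": {"translation": [[0,0,0.009],[0,0,0.009],[0,0,0]], "twist": [[0,0,1],[0,0,1],[0,0,0]], "gripper": [-1,-1,-1]}}

```text
time: 26.9
tool_pos: [0.4884, 0.033, 0.3498]
ee_rot: [3.141, -0.001, 1.425]
wrist_force: [-1.2, 2.4, 1.0]
width: 0.0088
finger_force: 30.0
```

```bash
python3 -c "
from h import *
tq(3)"
```

```text
Tz [-0.056 -0.07  -0.099] mean -0.075 j6t [ 0.367  0.024 -0.071] F [ 0.6 -1.1  2.5]
```

{"op": "play_rows", "data": {"translation": [[0,0,0.009],[0,0,0.009],[0,0,0]], "twist": [[0,0,1],[0,0,1],[0,0,0]], "gripper": [-1,-1,-1]}}

```text
time: 27.3
tool_pos: [0.4885, 0.0329, 0.3491]
ee_rot: [3.141, -0.001, 1.225]
wrist_force: [-1.1, 3.2, 1.8]
width: 0.0088
finger_force: 30.0
```

```bash
python3 -c "
from h import *
tq(3)"
```

```text
Tz [-0.035 -0.092 -0.062] mean -0.063 j6t [ 0.38   0.037 -0.056] F [ 2.  -1.1  2.5]
```

{"op": "play_rows", "data": {"translation": [[0,0,0.009],[0,0,0.009],[0,0,0]], "twist": [[0,0,1],[0,0,1],[0,0,0]], "gripper": [-1,-1,-1]}}

```text
time: 27.7
tool_pos: [0.4885, 0.0329, 0.3489]
ee_rot: [3.14, -0.001, 1.026]
wrist_force: [-2.3, 3.5, 4.5]
width: 0.009
finger_force: 30.3
```

```bash
python3 -c "
from h import *
tq(3)"
```

```text
Tz [0.362 0.402 0.373] mean 0.379 j6t [0.822 0.487 0.344] F [ 5.4 -1.9  4. ]
```

D is firm at about 0.4, which leaves allowance for it to slacken. On to C, turning the wrist back for range.

{"op": "play_rows", "data": {"translation": [[0,0,0],[0,0,0],[0,0,-0.5],[0,0,-0.4],[0.88,-0.47,0],[0.88,-0.47,0],[0.87,-0.48,0],[0,0,0]], "twist": [[0,0,0],[0,0,0],[0,0,-1],[0,0,-1],[0,0,0],[0,0,0],[0,0,0],[0,0,-1]], "gripper": [-0.4,-0.4,-0.4,-0.4,-0.4,-0.4,-0.4,-0.4]}}

```text
time: 28.6
tool_pos: [0.4702, 0.154, 0.3833]
ee_rot: [-3.141, -0.0, 1.331]
wrist_force: [0.6, -0.5, -0.9]
width: 0.0282
finger_force: 0.0
```

{"op": "play_rows", "data": {"translation": [[0,0,0],[0,0,0],[0,0,0],[0,0,0],[0,0,0],[0,0,0],[0,0,0],[0,0,0]], "twist": [[0,0,-1],[0,0,-1],[0,0,-1],[0,0,-1],[0,0,-1],[0,0,-1],[0,0,-1],[0,0,-1]], "gripper": [-0.4,-0.4,-0.4,-0.4,-0.4,-0.4,-0.4,-0.4]}}

```text
time: 29.4
tool_pos: [0.4711, 0.1505, 0.3831]
ee_rot: [-3.14, 0.001, 2.127]
wrist_force: [0.2, -0.5, -1.0]
width: 0.0278
finger_force: 0.0
```

{"op": "play_rows", "data": {"translation": [[0,0,0],[0,0,0],[0,0,0],[0,0,0],[0,0,0],[0,0,0],[0,0,0],[0,0,0]], "twist": [[0,0,-1],[0,0,-1],[0,0,-1],[0,0,-1],[0,0,-1],[0,0,-1],[0,0,-1],[0,0,-1]], "gripper": [-0.4,-0.4,-0.4,-0.4,-0.4,-0.4,-0.4,-0.4]}}

```text
time: 30.2
tool_pos: [0.4711, 0.1505, 0.3831]
ee_rot: [-3.14, 0.0, 2.927]
wrist_force: [-0.9, 0.7, 0.2]
width: 0.028
finger_force: 0.0
```

{"op": "play_rows", "data": {"translation": [[0,0,0],[0,0,0],[0,0,0],[0,0,0],[0,0,0],[0,0,0],[0,0,0]], "twist": [[0,0,-1],[0,0,-1],[0,0,-1],[0,0,-1],[0,0,-1],[0,0,-0.6],[0,0,0]], "gripper": [-0.4,-0.4,-0.4,-0.4,-0.4,-0.4,-0.4]}}

```text
time: 30.9
tool_pos: [0.4711, 0.1505, 0.3832]
ee_rot: [-3.141, -0.001, -2.801]
wrist_force: [0.3, -0.5, -0.9]
width: 0.0281
finger_force: 0.0
```

```bash
python3 -c "
from h import *
st('C',-2.791,.351)"
```

```text
t 30.9 p [0.4711 0.1505 0.3832] rpy [-3.141e+00 -1.000e-03 -2.801e+00] j6 -1.72 F [ 0.3 -0.5 -0.9] T [ 0.062 -0.157  0.014] w 0.0281 ff 0.0
C units x 0.01 y 0.02 z 0.81 tw -0.10
```

{"op": "play_rows", "data": {"translation": [[0.01,0.02,0.4],[0,0,0.41],[0,0,0],[0,0,0],[0,0,0],[0,0,0]], "twist": [[0,0,-0.1],[0,0,0],[0,0,0],[0,0,0],[0,0,0],[0,0,0]], "gripper": [-0.4,-0.4,-1,-1,-1,-1]}}

```text
time: 31.5
tool_pos: [0.4705, 0.1513, 0.3523]
ee_rot: [-3.14, 0.001, -2.791]
wrist_force: [1.3, -1.8, -0.4]
width: 0.0088
finger_force: 30.0
```

{"op": "play_rows", "data": {"translation": [[0,0,0.009],[0,0,0.009],[0,0,0.009],[0,0,0]], "twist": [[0,0,1],[0,0,1],[0,0,1],[0,0,0]], "gripper": [-1,-1,-1,-1]}}

```text
time: 31.9
tool_pos: [0.4705, 0.1513, 0.3512]
ee_rot: [-3.141, 0.002, -3.091]
wrist_force: [1.0, -2.0, 0.2]
width: 0.0086
finger_force: 30.0
```

```bash
python3 -c "
from h import *
tq(3);st('C')"
```

```text
Tz [-0.088 -0.092 -0.111] mean -0.097 j6t [ 0.343 -0.001 -0.101] F [ 0.8  1.4 -2.4]
t 32.0 p [0.4705 0.1513 0.3512] rpy [-3.141e+00  2.000e-03 -3.089e+00] j6 -1.43 F [ 1.4 -2.8  1.1] T [-0.306 -0.327 -0.111] w 0.0087 ff 30.0
C units x -0.00 y -0.01
```

{"op": "play_rows", "data": {"translation": [[0,0,0.009],[0,0,0.009],[0,0,0]], "twist": [[0,0,1],[0,0,1],[0,0,0]], "gripper": [-1,-1,-1]}}

```text
time: 32.3
tool_pos: [0.4705, 0.1513, 0.3505]
ee_rot: [-3.141, 0.002, 2.994]
wrist_force: [1.4, -1.7, 1.9]
width: 0.0086
finger_force: 30.0
```

```bash
python3 -c "
from h import *
tq(3)"
```

```text
Tz [-0.131 -0.064 -0.143] mean -0.113 j6t [ 0.338 -0.004 -0.1  ] F [ 2.   1.  -2.5]
```

{"op": "play_rows", "data": {"translation": [[0,0,0.008],[0,0,0.008],[0,0,0]], "twist": [[0,0,0.8],[0,0,0.8],[0,0,0]], "gripper": [-1,-1,-1]}}

```text
time: 32.7
tool_pos: [0.4704, 0.1513, 0.3499]
ee_rot: [-3.142, 0.002, 2.835]
wrist_force: [1.9, -3.3, 4.0]
width: 0.0086
finger_force: 30.0
```

```bash
python3 -c "
from h import *
tq(3)"
```

```text
Tz [-0.109 -0.06  -0.074] mean -0.081 j6t [ 0.286  0.014 -0.061] F [ 4.   1.3 -3.2]
```

{"op": "play_rows", "data": {"translation": [[0,0,0.008],[0,0,0.008],[0,0,0]], "twist": [[0,0,0.8],[0,0,0.8],[0,0,0]], "gripper": [-1,-1,-1]}}

```text
time: 33.1
tool_pos: [0.4704, 0.1513, 0.3494]
ee_rot: [3.141, 0.002, 2.674]
wrist_force: [0.6, -4.0, 5.5]
width: 0.0088
finger_force: 30.0
```

```bash
python3 -c "
from h import *
tq(3)"
```

```text
Tz [ 0.012 -0.035  0.051] mean 0.009 j6t [ 0.299  0.042 -0.011] F [ 5.2  1.1 -3.9]
```

{"op": "play_rows", "data": {"translation": [[0,0,0.006],[0,0,0.004],[0,0,0],[0,0,0]], "twist": [[0,0,0.7],[0,0,0.5],[0,0,0],[0,0,0]], "gripper": [-1,-1,-1,-1]}}

```text
time: 33.6
tool_pos: [0.4704, 0.1514, 0.3494]
ee_rot: [3.141, 0.002, 2.556]
wrist_force: [1.1, -4.0, 6.3]
width: 0.0084
finger_force: 30.2
```

```bash
python3 -c "
from h import *
tq(3);st('C')"
```

```text
Tz [0.392 0.347 0.32 ] mean 0.353 j6t [0.353 0.347 0.346] F [ 6.3  1.4 -4.2]
t 33.7 p [0.4704 0.1514 0.3493] rpy [3.141e+00 2.000e-03 2.556e+00] j6 -0.79 F [ 2.2 -4.   5.6] T [-0.78  -0.233  0.32 ] w 0.0085 ff 30.2
C units x -0.01 y -0.00
```

{"op": "play_rows", "data": {"translation": [[0,0,0],[0,0,0],[0,0,-0.25],[0,0,-0.25],[0,0,-0.2],[0,0,-0.2],[0,0,0]], "twist": [[0,0,0],[0,0,0],[0,0,-1],[0,0,-1],[0,0,-1],[0,0,-1],[0,0,-1]], "gripper": [-0.4,-0.4,-0.4,-0.4,-0.4,-0.4,-0.4]}}

```text
time: 34.4
tool_pos: [0.4701, 0.1521, 0.3844]
ee_rot: [3.14, -0.0, 3.059]
wrist_force: [1.0, -0.4, -0.5]
width: 0.0284
finger_force: 0.0
```

{"op": "play_rows", "data": {"translation": [[0,0,0],[-0.89,-0.59,0],[-0.89,-0.59,0],[-0.89,-0.59,0],[-0.88,-0.58,0],[0,0,0],[0,0,0]], "twist": [[0,0,-0.3],[0,0,0],[0,0,0],[0,0,0],[0,0,0],[0,0,0],[0,0,0]], "gripper": [-0.4,-0.4,-0.4,-0.4,-0.4,-0.4,-0.4]}}

```text
time: 35.1
tool_pos: [0.6068, 0.0491, 0.3822]
ee_rot: [3.141, -0.004, 3.081]
wrist_force: [-1.0, -0.3, -0.4]
width: 0.0278
finger_force: 0.0
```

```bash
python3 -c "
from h import *
st('B',3.087,.351)"
```

```text
t 35.1 p [0.6068 0.0491 0.3822] rpy [ 3.141 -0.004  3.081] j6 -1.52 F [-1.  -0.3 -0.4] T [ 0.042 -0.206 -0.009] w 0.0278 ff 0.0
B units x -0.01 y 0.02 z 0.78 tw -0.06
```

{"op": "play_rows", "data": {"translation": [[-0.01,0.02,0.39],[0,0,0.39],[0,0,0],[0,0,0],[0,0,0],[0,0,0]], "twist": [[0,0,-0.06],[0,0,0],[0,0,0],[0,0,0],[0,0,0],[0,0,0]], "gripper": [-0.4,-0.4,-1,-1,-1,-1]}}

```text
time: 35.7
tool_pos: [0.6066, 0.0501, 0.353]
ee_rot: [-3.141, -0.0, 3.089]
wrist_force: [-1.1, -1.1, -0.8]
width: 0.0083
finger_force: 30.0
```

{"op": "play_rows", "data": {"translation": [[0,0,0.009],[0,0,0.009],[0,0,0.009],[0,0,0]], "twist": [[0,0,1],[0,0,1],[0,0,1],[0,0,0]], "gripper": [-1,-1,-1,-1]}}

```text
time: 36.1
tool_pos: [0.6067, 0.0501, 0.352]
ee_rot: [-3.141, -0.0, 2.789]
wrist_force: [-1.6, -1.3, -1.3]
width: 0.0085
finger_force: 30.0
```

```bash
python3 -c "
from h import *
tq(3);st('B')"
```

```text
Tz [-0.093 -0.093 -0.141] mean -0.109 j6t [ 0.354  0.011 -0.089] F [-0.9 -1.8 -0.3]
t 36.2 p [0.6067 0.0501 0.352 ] rpy [-3.141e+00 -1.000e-03  2.791e+00] j6 -1.23 F [-1.7  0.1 -0.6] T [-0.002  0.206 -0.141] w 0.0087 ff 30.0
B units x -0.01 y -0.00
```

{"op": "play_rows", "data": {"translation": [[0,0,0.009],[0,0,0.009],[0,0,0]], "twist": [[0,0,1],[0,0,1],[0,0,0]], "gripper": [-1,-1,-1]}}

```text
time: 36.5
tool_pos: [0.6067, 0.0502, 0.3513]
ee_rot: [-3.142, -0.0, 2.59]
wrist_force: [-1.7, 0.4, 0.2]
width: 0.0088
finger_force: 30.0
```

```bash
python3 -c "
from h import *
tq(3)"
```

```text
Tz [-0.066 -0.146 -0.082] mean -0.098 j6t [ 0.351  0.01  -0.086] F [-0.  -2.1 -0. ]
```

{"op": "play_rows", "data": {"translation": [[0,0,0.008],[0,0,0.008],[0,0,0]], "twist": [[0,0,0.8],[0,0,0.8],[0,0,0]], "gripper": [-1,-1,-1]}}

```text
time: 36.9
tool_pos: [0.6067, 0.0503, 0.3507]
ee_rot: [3.142, -0.0, 2.431]
wrist_force: [-3.1, -0.0, 0.6]
width: 0.0086
finger_force: 30.0
```

```bash
python3 -c "
from h import *
tq(3)"
```

```text
Tz [-0.056 -0.057 -0.057] mean -0.057 j6t [ 0.301  0.029 -0.046] F [ 1.  -3.2  0.4]
```

{"op": "play_rows", "data": {"translation": [[0,0,0.008],[0,0,0.008],[0,0,0]], "twist": [[0,0,0.8],[0,0,0.8],[0,0,0]], "gripper": [-1,-1,-1]}}

```text
time: 37.3
tool_pos: [0.6068, 0.0503, 0.3502]
ee_rot: [3.141, -0.0, 2.271]
wrist_force: [-3.1, 0.6, 2.0]
width: 0.0082
finger_force: 30.0
```

```bash
python3 -c "
from h import *
tq(3)"
```

```text
Tz [ 0.042 -0.057  0.024] mean 0.003 j6t [ 0.337  0.062 -0.013] F [ 2.1 -3.8  0.5]
```

{"op": "play_rows", "data": {"translation": [[0,0,0.005],[0,0,0.004],[0,0,0],[0,0,0]], "twist": [[0,0,0.6],[0,0,0.4],[0,0,0],[0,0,0]], "gripper": [-1,-1,-1,-1]}}

```text
time: 37.8
tool_pos: [0.6068, 0.0503, 0.3502]
ee_rot: [3.141, 0.0, 2.171]
wrist_force: [-5.1, 1.1, 4.6]
width: 0.0086
finger_force: 30.2
```

```bash
python3 -c "
from h import *
tq(3);st('B')"
```

```text
Tz [0.306 0.319 0.297] mean 0.307 j6t [0.305 0.3   0.295] F [ 4.9 -4.5  0.7]
t 37.9 p [0.6068 0.0503 0.3502] rpy [3.141 0.    2.171] j6 -0.61 F [-3.8  0.9  5.2] T [0.134 0.783 0.297] w 0.0088 ff 30.2
B units x -0.02 y 0.00
```

All four are snug. Time is 37.9 s, so I recheck A and D, which were tightened first.

{"op": "play_rows", "data": {"translation": [[0,0,0],[0,0,0],[0,0,-0.25],[0,0,-0.25],[0,0,-0.2],[0,0,-0.18]], "twist": [[0,0,0],[0,0,0],[0,0,1],[0,0,1],[0,0,1],[0,0,0.9]], "gripper": [-0.4,-0.4,-0.4,-0.4,-0.4,-0.4]}}

```text
time: 38.5
tool_pos: [0.6074, 0.0499, 0.3845]
ee_rot: [3.14, 0.001, 1.775]
wrist_force: [0.4, -0.2, 0.0]
width: 0.0282
finger_force: 0.0
```

{"op": "play_rows", "data": {"translation": [[0.99,0.06,0],[0.99,0.06,0],[0.99,0.06,0],[0,0,0],[0,0,0]], "twist": [[0,0,0],[0,0,0],[0,0,0],[0,0,0],[0,0,0]], "gripper": [-0.4,-0.4,-0.4,-0.4,-0.4]}}

```text
time: 39.0
tool_pos: [0.5896, 0.1685, 0.384]
ee_rot: [3.141, 0.001, 1.781]
wrist_force: [-0.6, -0.2, 0.1]
width: 0.028
finger_force: 0.0
```

```bash
python3 -c "
from h import *
st('A',1.779,.349)"
```

```text
t 39.0 p [0.5896 0.1685 0.384 ] rpy [3.141e+00 1.000e-03 1.781e+00] j6 -0.02 F [-0.6 -0.2  0.1] T [-0.068 -0.11  -0.05 ] w 0.0280 ff 0.0
A units x 0.01 y -0.02 z 0.88 tw 0.02
```

{"op": "play_rows", "data": {"translation": [[0.01,-0.02,0.44],[0,0,0.44],[0,0,0],[0,0,0],[0,0,0],[0,0,0]], "twist": [[0,0,0],[0,0,0],[0,0,0],[0,0,0],[0,0,0],[0,0,0]], "gripper": [-0.4,-0.4,-1,-1,-1,-1]}}

```text
time: 39.6
tool_pos: [0.5891, 0.1675, 0.3504]
ee_rot: [3.139, 0.001, 1.779]
wrist_force: [2.2, -1.9, -0.9]
width: 0.0085
finger_force: 29.9
```

```bash
python3 -c "
from h import *
tq(3);st('A')"
```

```text
Tz [0.269 0.209 0.229] mean 0.236 j6t [0.248 0.241 0.24 ] F [-1.2  2.6 -1.8]
t 39.7 p [0.5891 0.1676 0.3504] rpy [3.139e+00 2.000e-03 1.779e+00] j6 -0.02 F [ 2.4 -2.1 -1.4] T [-0.35  -0.543  0.229] w 0.0086 ff 29.9
A units x 0.03 y -0.00
```

{"op": "play_rows", "data": {"translation": [[0,0,0],[0,0,0],[0,0,0]], "twist": [[0,0,0.3],[0,0,0],[0,0,0]], "gripper": [-1,-1,-1]}}

```text
time: 40.0
tool_pos: [0.589, 0.1677, 0.3503]
ee_rot: [3.139, 0.002, 1.749]
wrist_force: [5.1, -3.9, -0.1]
width: 0.0088
finger_force: 30.0
```

```bash
python3 -c "
from h import *
tq(3);st('A')"
```

```text
Tz [0.37  0.276 0.316] mean 0.321 j6t [0.318 0.305 0.311] F [ 0.2  4.4 -3.7]
t 40.1 p [0.5891 0.1677 0.3504] rpy [3.139e+00 2.000e-03 1.749e+00] j6 0.01 F [ 4.4 -3.6  0.3] T [-0.572 -0.895  0.316] w 0.0088 ff 30.0
A units x 0.03 y -0.00
```

{"op": "play_rows", "data": {"translation": [[0,0,0],[0,0,0],[0,0,-0.3],[0,0,-0.3],[0,0,-0.25],[0,0,0],[0,0,0],[0,0,0]], "twist": [[0,0,0],[0,0,0],[0,0,1],[0,0,1],[0,0,1],[0,0,1],[0,0,1],[0,0,1]], "gripper": [-0.4,-0.4,-0.4,-0.4,-0.4,-0.4,-0.4,-0.4]}}

```text
time: 40.9
tool_pos: [0.588, 0.1687, 0.3833]
ee_rot: [-3.139, -0.0, 1.145]
wrist_force: [-0.4, -0.4, 0.5]
width: 0.0285
finger_force: 0.0
```

{"op": "play_rows", "data": {"translation": [[0,0,0],[-0.84,-0.08,0],[-0.84,-0.08,0],[-0.84,-0.08,0],[-0.83,-0.08,0],[-0.83,-0.08,0],[0,0,0],[0,0,0]], "twist": [[0,0,1],[0,0,0.2],[0,0,0],[0,0,0],[0,0,0],[0,0,0],[0,0,0],[0,0,0]], "gripper": [-0.4,-0.4,-0.4,-0.4,-0.4,-0.4,-0.4,-0.4]}}

```text
time: 41.7
tool_pos: [0.4887, 0.0328, 0.3836]
ee_rot: [-3.141, -0.001, 1.028]
wrist_force: [0.1, 0.3, -0.5]
width: 0.0282
finger_force: 0.0
```

```bash
python3 -c "
from h import *
st('D',1.026,.3495)"
```

```text
t 41.7 p [0.4887 0.0328 0.3836] rpy [-3.141e+00 -1.000e-03  1.028e+00] j6 0.49 F [ 0.1  0.3 -0.5] T [-0.047 -0.018 -0.02 ] w 0.0282 ff 0.0
D units x -0.02 y -0.01 z 0.85 tw 0.02
```

{"op": "play_rows", "data": {"translation": [[-0.01,0,0.43],[0,0,0.42],[0,0,0],[0,0,0],[0,0,0],[0,0,0]], "twist": [[0,0,0],[0,0,0],[0,0,0],[0,0,0],[0,0,0],[0,0,0]], "gripper": [-0.4,-0.4,-1,-1,-1,-1]}}

```text
time: 42.3
tool_pos: [0.489, 0.0331, 0.3501]
ee_rot: [-3.141, -0.001, 1.03]
wrist_force: [-1.0, 2.8, 0.1]
width: 0.0086
finger_force: 30.0
```

```bash
python3 -c "
from h import *
tq(3);st('D')"
```

```text
Tz [0.244 0.28  0.21 ] mean 0.245 j6t [0.271 0.265 0.264] F [ 0.7 -1.1  3.2]
t 42.4 p [0.4889 0.033  0.3501] rpy [-3.141e+00 -2.000e-03  1.030e+00] j6 0.49 F [-1.2  3.1  1.3] T [0.582 0.249 0.21 ] w 0.0084 ff 30.0
D units x -0.03 y -0.02
```

{"op": "play_rows", "data": {"translation": [[0,0,0],[0,0,0],[0,0,-0.3],[0,0,-0.3],[0,0,-0.25],[0,0,0],[0,0,0],[0,0,0]], "twist": [[0,0,0],[0,0,0],[0,0,-1],[0,0,-1],[0,0,-1],[0,0,-1],[0,0,-1],[0,0,-1]], "gripper": [-0.4,-0.4,-0.4,-0.4,-0.4,-0.4,-0.4,-0.4]}}

```text
time: 43.2
tool_pos: [0.4891, 0.0319, 0.3839]
ee_rot: [3.14, 0.001, 1.632]
wrist_force: [0.2, 0.1, 0.5]
width: 0.0279
finger_force: 0.0
```

{"op": "play_rows", "data": {"translation": [[0,0,0],[0,0,0],[0,0,0],[0,0,0],[0,0,0],[0,0,0],[0,0,0],[0,0,0]], "twist": [[0,0,-1],[0,0,-1],[0,0,-1],[0,0,-1],[0,0,-1],[0,0,-1],[0,0,-1],[0,0,-1]], "gripper": [-0.4,-0.4,-0.4,-0.4,-0.4,-0.4,-0.4,-0.4]}}

```text
time: 44.0
tool_pos: [0.4891, 0.0319, 0.3837]
ee_rot: [-3.142, 0.002, 2.432]
wrist_force: [-0.0, 0.6, 0.6]
width: 0.028
finger_force: 0.0
```

{"op": "play_rows", "data": {"translation": [[0,0,0],[0,0,0],[0.67,0.735,0],[0.67,0.735,0],[0.67,0.735,0],[0,0,0],[0,0,0]], "twist": [[0,0,-1],[0,0,-0.3],[0,0,0],[0,0,0],[0,0,0],[0,0,0],[0,0,0]], "gripper": [-0.4,-0.4,-0.4,-0.4,-0.4,-0.4,-0.4]}}

```text
time: 44.7
tool_pos: [0.4703, 0.1507, 0.3835]
ee_rot: [-3.141, 0.001, 2.56]
wrist_force: [0.2, -0.5, -0.0]
width: 0.0276
finger_force: 0.0
```

```bash
python3 -c "
from h import *
st('C',2.556,.350)"
```

```text
t 44.7 p [0.4703 0.1507 0.3835] rpy [-3.141e+00  1.000e-03  2.560e+00] j6 -0.79 F [ 0.2 -0.5 -0. ] T [ 0.053 -0.182  0.015] w 0.0276 ff 0.0
C units x -0.00 y 0.01 z 0.84 tw 0.04
```

{"op": "play_rows", "data": {"translation": [[0,0.01,0.42],[0,0,0.42],[0,0,0],[0,0,0],[0,0,0],[0,0,0]], "twist": [[0,0,0.04],[0,0,0],[0,0,0],[0,0,0],[0,0,0],[0,0,0]], "gripper": [-0.4,-0.4,-1,-1,-1,-1]}}

```text
time: 45.3
tool_pos: [0.4711, 0.1504, 0.3507]
ee_rot: [3.14, 0.002, 2.555]
wrist_force: [2.1, 1.1, -2.1]
width: 0.0089
finger_force: 30.0
```

```bash
python3 -c "
from h import *
tq(3);st('C')"
```

```text
Tz [0.261 0.267 0.283] mean 0.270 j6t [0.263 0.255 0.254] F [-1.3  2.9  1. ]
t 45.4 p [0.4711 0.1505 0.3507] rpy [3.140e+00 2.000e-03 2.555e+00] j6 -0.79 F [ 3.4  1.  -0.7] T [ 0.108 -0.672  0.283] w 0.0085 ff 30.0
C units x 0.02 y 0.00
```

C holds 0.26, D 0.25, A 0.31 and B 0.30, all inside the snug range. I release, lift clear and hand in.

{"op": "play_rows", "data": {"translation": [[0,0,0],[0,0,0],[0,0,0],[0,0,-0.8],[0,0,-0.8],[0,0,-0.8],[0,0,0],[0,0,0]], "twist": [[0,0,0],[0,0,0],[0,0,0],[0,0,0],[0,0,0],[0,0,0],[0,0,0],[0,0,0]], "gripper": [-0.4,-0.4,-0.3,-0.3,-0.3,-0.3,-0.3,-0.3]}}

```text
time: 46.2
tool_pos: [0.4704, 0.1506, 0.4462]
ee_rot: [3.141, 0.001, 2.555]
wrist_force: [0.5, 0.1, -0.5]
width: 0.0325
finger_force: 0.0
```

```bash
python3 -c "
from h import *
st();print(robot.close_job())"
```

```text
t 46.2 p [0.4704 0.1506 0.4462] rpy [3.141e+00 1.000e-03 2.555e+00] j6 -0.79 F [ 0.5  0.1 -0.5] T [-0.066 -0.2    0.002] w 0.0325 ff 0.0
the job is handed in; nothing more can be done
None
```

I tightened all four wing nuts crosswise in two rounds, left them at about 0.25–0.31 N m of held twist (nut3 not re-felt after its own tightening), and handed the job in at 46.2 s with the gripper clear; no verdict was returned.

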